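# Latch a stapler's sprung pusher back for loading

## Robot

A 7-joint arm with a two-finger parallel gripper is mounted at the origin on the work surface. World frame = base frame: x ahead of the robot, y to its left, z up, the work surface at z = 0. Lengths are in m, angles in rad, forces in N, time in s.
With the tool pointing down it reaches from about 0.4 to 0.875 m from the base axis. Payload 19.3 kg.
Tool frame: the origin (TCP) lies at the very end of the fingers, on their centre line; the grasp point (between the pads) lies 19 mm behind it; z points along the fingers, y is the direction in which the jaws open and shut (so a half turn about z gives the same grasp; the last joint's range is limited). The gripper opens to 85 mm and grips with 20 to 120 N. Pads are 22 mm wide; open, the fingers measure 114 mm over their backs; the gripper's body (76 mm by 85 mm) begins 54 mm behind the grasp point. The pads swing forward as they close: fully open they stand 13 mm farther back than shut.
Start: joints at [1.122, 0.521, -0.036, 1.599, 0.021, 1.021, -0.113], TCP at [0.231, -0.581, 0.231] pointing down, gripper open.
Joint ranges: [-2.91, 2.91], [-0.3, 2.13], [-1.5, 1.42], [0.17, 2.43], [-1.26, 4.41], [0.16, 1.93], [-2.52, 2.52]. Speed limits (rad/s): [1.89, 1.89, 2.39, 2.39, 3.01, 3.01, 3.01].

## Interface

Orientations are given as a unit quaternion [x, y, z, w].
In Python, from plant import arm, eyes, ticket gives the robot as it stands.
- The arm moves only by the tool arm_command, never from a script. Its argument "deltas" is a list of rows, each a list of 7 numbers: the turn, a rotation vector about the world's x, y, z in units of 5 degrees (1.0 is 5 degrees), then the shift along the world's x, y, z in units of 30 mm (1.0 is 30 mm), then the closure in counts, from 0 (fully open) to 255 (shut). A call has 1 to 20 rows; each row shifts and turns the commanded pose from where the row before left it; what a row does not reach is not made up. A row lasts 1/10 s, in which the tool goes at most 50 mm and 8.59 degrees, less where a joint would pass 70% of its speed; a pose out of reach is approached as far as the arm can. A call is refused whole if a number of a shift passes 1 or a number of a turn 1, either way. A call with a gripper value outside its range is refused whole. The fingers move at their own pace and stop on an object; "newtons" is the grip in N (left out, the last holds). Time passes only in rows, so rows that do not move let the fingers close. It gives the time, the measured TCP pose, the force and the opening at its end, in the units of the state.
- arm.sense(): the state, without advancing time (a new reading comes with each control period).
- eyes.read_camera(name): name is "scene" or "side" or "wrist"; returns a dict with "img" (400x640x3 uint8, red, green, blue), "camera_matrix" (3x3 intrinsics, pixels), "k1" (the pictures are not rectified: a ray, as slopes to the right and down, at radius r is drawn at 1 + k1 r^2 times it, then the intrinsics apply), "camera_from_world" (4x4, takes a point from world to camera coordinates); the wrist camera has in their place "T_tool_cam" (4x4, takes a point from camera to tool coordinates, whose origin is the TCP and whose axes are the flange's). Camera axes: x right, y up, looking along -z (the intrinsics and any distortion apply to the point x, -y, -z); pixel columns grow to the right and rows downward; lengths in m; the calibration is good to about 2 mm. A picture is of the moment at which its call begins: read the wrist's pose just before it. There is no depth.
- ticket.hand_in(): hands the job in, once; it reports no verdict.
The state is a dict: "time_s": time; "q": joint angles; "qvel": joint speeds; "joint_efforts": joint torques, N m; "eef_pos": TCP position; "ee_rot": TCP orientation; "ft_force": force on the tool from outside, world axes, zero at the start; "wrist_torque": the same for the moment, N m; "opening": opening from 0.0 (shut) to 1.0 (fully open).
Only numpy, scipy, OpenCV 4.12 (cv2) and the standard library are available. Lean on these libraries where they do the work, as an engineer would, in place of code of your own. Each camera call takes 0.05 s, during which the arm holds its last target. There are 200 camera calls.

## Task

Get the empty staple gun in its cradle ready for a new strip: push the orange tab of the sprung pusher straight back along the magazine, away from the nose, as far as it goes, then let it spring forward until the red catch holds it part-way. Only push: do not pinch the tab or lift or shove the gun out of its cradle, and leave everything else on the bench where it is.

Things in the scene. Friction and masses are not known exactly. Their poses are not given: they have to be found in the camera images.
- gun: Staple gun (0.9 kg), loose on its side in the cradle: blue-green cylinder, black handle at x = -122 mm, bare magazine. Origin: on the cradle board's top, below the tab's push face at rest. z up; +y along the magazine from nose to rear (the way to push); +x as the nose points. Tops above origin: magazine 38, nose block 47, handle 49, cylinder (x -197 to -40, y -80 to -26) and its head cap 60.
- pusher (a joint): Travel of the pusher in m along the gun's +y: 0 at rest (where it starts, sprung towards the nose), 0.070 held by the catch, 0.095 at its rear stop. The spring pushes back with 3.5 N at 0 and 7 N at the stop, damped: it returns at 0.2 to 0.4 m/s. Riding over the catch (from 0.050 to 0.071) costs 1 to 3 N more.
- tab_face (a point): Centre of the push face of the pusher's orange tab, moving with it: the upright face that looks to the nose (gun's -y), 18 mm wide (gun's x), 22 high; the magazine's upper face is 11 mm below this point. The tab reaches 22 mm behind the face. Before it at rest the magazine's top is free for 41 mm, up to the nose block, which ends 2 mm lower than this point; nothing taller stands along it.
- catch (a joint): Angle in rad of the red hook catch beside the magazine on the handle's side, below the magazine's upper face: 0 shut (sprung), about 0.06 while the pusher's pin rides over its tooth. Its tooth is ramped towards the nose and square towards the rear: the pin passes going back and is stopped coming forward. It needs no touching.
- cradle: Plywood board 335 x 380 x 12 mm screwed to the bench, with a rest rail under the magazine and low wooden stops that keep the gun from sliding (1 mm play), up to 48 mm above the bench. Origin on the bench, straight below the gun's origin; axes as the gun's.
- strip_a: Spare steel staple strip 82 x 13 x 9 mm lying on the cradle board beside the magazine, on the nose's side (+x). Origin: centre of underside, y along it.
- strip_b: Another such strip, lying on the cradle board between magazine and handle.
- staple_box: Cardboard box of staples 75 x 110 x 50 mm with a blue band, on the bench past the magazine's rear end. Origin: centre of underside.
- button_jar: Amber jar with a steel lid, 64 mm wide, 85 high, on the bench past the nose end of the cradle. Origin: centre of underside.
- twine: Wooden twine spool, 60 mm wide, 80 high, standing on the bench at a side.
- hammer: Tack hammer, 270 mm long, lying on the bench at a side.
- shears: Shears with black handles, 260 mm long, lying on the bench at a side.
- tape: Yellow tape roll, 90 mm wide, 25 high, lying on the bench at a side.

How it is judged:
By the outcome, as a careful person would: the job done as asked, in the order asked, and still so for the second after the job is handed in, with the robot touching nothing.
It also fails if it takes over 32 s, if anything falls off the work surface, if the arm or the gripper's body presses on something with over 40 N, if the wrist force passes 120 N, or if a joint passes its speed limit or range.

## Working session

There is one attempt and no reset: what is moved stays moved. The work goes in short steps, Python scripts to look and compute and a tool call to move; the robot and the scene stay as the last step left them, time stands still between calls to the robot, and variables do not carry over. Pictures are saved under pics/ and viewed, about 8 in all and at most 12, crops included, and the job is handed in when it is done.

Besides the shell and the picture viewer there is one more tool, called as a command line: name --pt "numbers of a row" for each row, then --argument value for the rest. arm_command: Moves the arm, as the interface text tells. Its arguments: {"type":"object","properties":{"deltas":{"type":"array","items":{"type":"array","items":{"type":"number"}}},"newtons":{"type":"number"}},"required":["deltas"]}

```bash
mkdir -p pics; ls; cat > h.py <<'E'
import numpy as np, cv2
from plant import arm, eyes, ticket
def grab(n,f=None):
    s=arm.sense(); d=eyes.read_camera(n); d['s']=s
    if f: cv2.imwrite('pics/'+f,d['img'][:,:,::-1])
    return d
E
python3 - <<'E'
from h import *
s=arm.sense(); print({k:np.round(v,3) for k,v in s.items()})
import pickle
for n in ['scene','side']:
    d=grab(n,n+'0.png'); pickle.dump(d,open(n+'.pkl','wb'))
    print(n,d['camera_matrix'],d['k1'],np.round(d['camera_from_world'],3))
E
```

```text
pics
{'time_s': np.float64(0.0), 'q': array([ 1.122,  0.522, -0.036,  1.6  ,  0.021,  1.021, -0.113]), 'qvel': array([-0.001, -0.001,  0.001, -0.   , -0.002,  0.001,  0.001]), 'joint_efforts': array([ 0.0000e+00, -9.2711e+01,  1.9800e+00, -3.6993e+01,  1.8000e-02,
        8.0000e-03, -0.0000e+00]), 'eef_pos': array([ 0.231, -0.58 ,  0.231]), 'ee_rot': array([ 0.982,  0.188, -0.   , -0.001]), 'ft_force': array([ 0.792, -0.206, -0.09 ]), 'wrist_torque': array([0.029, 0.015, 0.029]), 'opening': np.float64(1.001)}
scene [[421.82506646   0.         311.71490362]
 [  0.         421.82506646 196.20466906]
 [  0.           0.           1.        ]] 0.017882168138386903 [[-0.278  0.961 -0.008  0.148]
 [-0.647 -0.181  0.741  0.279]
 [ 0.71   0.211  0.671 -1.83 ]
 [ 0.     0.     0.     1.   ]]
side [[437.69147562   0.         318.76250979]
 [  0.         437.69147562 196.00493384]
 [  0.           0.           1.        ]] -0.10506240400924874 [[-0.994 -0.109  0.022  0.512]
 [ 0.084 -0.604  0.793 -0.088]
 [-0.073  0.79   0.609 -1.328]
 [ 0.     0.     0.     1.   ]]
```

View pics/scene0.png

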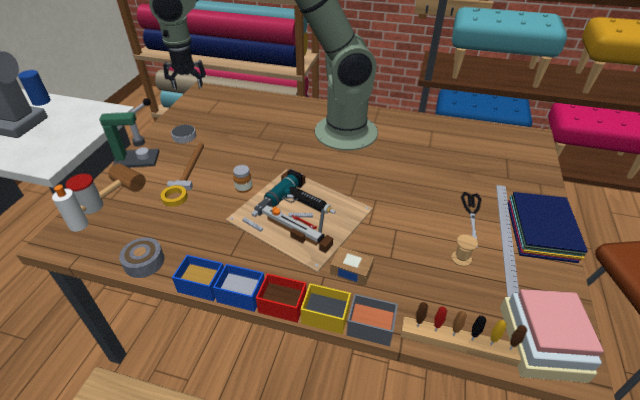

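View pics/side0.png

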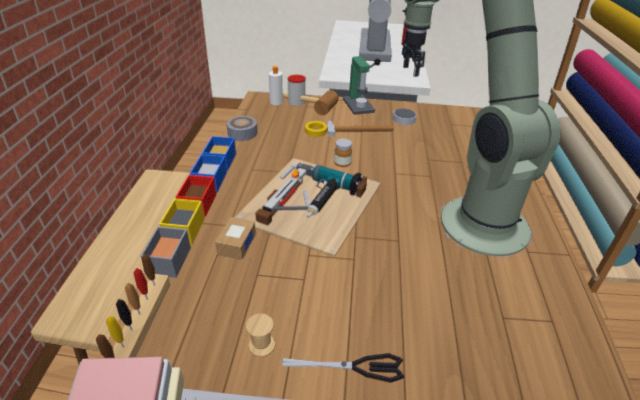

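The scene view shows the orange tab near (276,210) and the magazine's rear end near (325,243). The side view shows the tab near (295,173). The board's corners are visible in both views. Next I'll triangulate the tab and get the board axes.

```bash
cat >> h.py <<'E'
def ray(d,uv,cfw=None):
    K=d['camera_matrix']; M=d['camera_from_world'] if cfw is None else cfw
    p=((np.array(uv,float)-K[:2,2])/[K[0,0],K[1,1]])
    r=np.linalg.norm(p); u=r
    for _ in range(20): u=r/(1+d['k1']*u*u)
    p=p*(u/r if r else 1)
    v=M[:3,:3].T@np.array([p[0],-p[1],-1]); return -M[:3,:3].T@M[:3,3], v/np.linalg.norm(v)
def onz(d,uv,z,cfw=None):
    o,v=ray(d,uv,cfw); return o+v*(z-o[2])/v[2]
def tri(r1,r2):
    A=np.stack([r1[1],-r2[1]],1); t=np.linalg.lstsq(A,r2[0]-r1[0],rcond=None)[0]
    a=r1[0]+t[0]*r1[1]; b=r2[0]+t[1]*r2[1]; return (a+b)/2,np.linalg.norm(a-b)
def blobs(img,lo,hi,box):
    h=cv2.cvtColor(img,cv2.COLOR_RGB2HSV); m=cv2.inRange(h,lo,hi); k=np.zeros_like(m)
    x0,y0,x1,y1=box; k[y0:y1,x0:x1]=m[y0:y1,x0:x1]
    n,l,s,c=cv2.connectedComponentsWithStats(k); return k,[(s[i].tolist(),np.round(c[i],1).tolist()) for i in range(1,n) if s[i][4]>5]
E
python3 - <<'E'
from h import *; import pickle
S=pickle.load(open('scene.pkl','rb'));D=pickle.load(open('side.pkl','rb'))
for d,b in((S,(225,165,375,270)),(D,(235,155,385,252))):
    print('orange',blobs(d['img'],(5,190,180),(18,255,255),b)[1])
    print('teal',blobs(d['img'],(85,120,40),(100,255,255),b)[1])
    print('red',blobs(d['img'],(0,180,90),(4,255,255),b)[1])
for c in [(229,217),(319,268),(372,210)]: print(onz(S,c,.012).round(3))
for c in [(295,160),(380,181),(335,250),(241,218)]: print(onz(D,c,.012).round(3))
a=cv2.resize(S['img'][165:272,222:378],None,fx=5,fy=5,interpolation=cv2.INTER_CUBIC)
cv2.imwrite('pics/sc.png',a[:,:,::-1])
E
```

```text
orange [([273, 207, 7, 6, 31], [275.5, 209.8])]
teal [([271, 174, 28, 27, 313], [284.5, 186.3]), ([265, 193, 12, 13, 68], [271.7, 198.6])]
red [([293, 216, 19, 9, 33], [302.1, 220.4])]
orange [([292, 170, 6, 7, 29], [294.6, 173.2])]
teal [([312, 167, 5, 11, 20], [313.4, 171.8]), ([317, 167, 27, 21, 279], [329.3, 174.8]), ([343, 174, 11, 15, 105], [347.3, 181.0])]
red [([280, 188, 17, 17, 51], [288.1, 196.0])]
[ 0.628 -0.265  0.012]
[0.754 0.087 0.012]
[0.464 0.196 0.012]
[ 0.629 -0.258  0.012]
[ 0.325 -0.17   0.012]
[0.45  0.18  0.012]
[0.741 0.081 0.012]
```

View pics/sc.png

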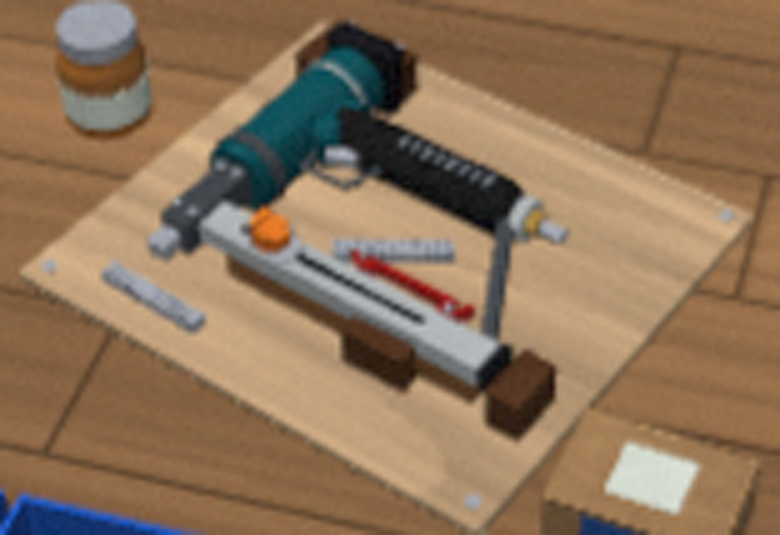

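The crop shows the magazine running from the nose at lower left to its rear end at lower right. The tab is at the nose end and the catch is on the handle side, and nothing tall stands along the path.

```bash
python3 - <<'E'
from h import *; import pickle
S=pickle.load(open('scene.pkl','rb'));D=pickle.load(open('side.pkl','rb'))
p,e=tri(ray(S,(275.5,209.8)),ray(D,(294.6,173.2)));print('tab',p.round(4),e)
p,e=tri(ray(S,(302.1,220.4)),ray(D,(288.1,196)));print('catch',p.round(4),e)
o=lambda x,y:onz(S,(222+x/5,165+y/5),.05).round(4)
# magazine top long edges (crop pixels)
print('handle-side edge',o(225,205),o(510,348)); print('outer edge',o(203,232),o(470,385)); print('slot',o(300,257),o(422,320))
E
```

```text
tab [ 0.605  -0.1012  0.0652] 0.003093403049975479
catch [ 0.6102 -0.0084  0.0442] 0.006577792701303574
handle-side edge [ 0.5791 -0.1425  0.05  ] [0.6529 0.0749 0.05  ]
outer edge [ 0.6074 -0.1473  0.05  ] [0.6892 0.0592 0.05  ]
slot [ 0.6122 -0.0778  0.05  ] [0.6448 0.0151 0.05  ]
```

arm_command --pt "0 0 1 0.8 0.8 0 255" --pt "0 0 1 0.8 0.8 0 255" --pt "0 0 1 0.8 0.8 0 255" --pt "0 0 1 0.8 0.8 0 255" --pt "0 0 1 0.8 0.8 0 255" --pt "0 0 1 0.8 0.8 0 255" --pt "0 0 1 0.8 0.8 0 255" --pt "0 0 1 0.8 0.8 0 255" --pt "0 0 1 0.8 0.8 0 255" --pt "0 0 0.8 0.8 0.8 0 255" --pt "0 0 0 0.8 0.8 0 255" --pt "0 0 0 0.8 0.8 0 255" --pt "0 0 0 0.8 0.8 0 255" --pt "0 0 0 0.8 0.8 0 255" --pt "0 0 0 0 0 0 255" --pt "0 0 0 0 0 0 255"

```text
time_s: 1.7
eef_pos: [0.5671, -0.2442, 0.2308]
ee_rot: [0.815, 0.579, -0.0, -0.0]
ft_force: [0.2, -1.2, 0.4]
opening: -0.001
```

```bash
python3 - <<'E'
from h import *; import pickle
d=grab('wrist','w1.png'); pickle.dump(d,open('w1.pkl','wb'))
print(d['camera_matrix'],d['k1'],np.round(d['T_tool_cam'],3)); print(d['s']['eef_pos'],d['s']['ee_rot'],d['s']['q'])
print(blobs(d['img'],(5,190,150),(18,255,255),(0,0,640,400))[1])
E
```

```text
[[316.49789669   0.         315.20436373]
 [  0.         316.49789669 198.19321955]
 [  0.           0.           1.        ]] -0.024551405103432112 [[ 0.     0.945  0.326  0.085]
 [ 1.    -0.    -0.    -0.   ]
 [-0.     0.326 -0.945 -0.142]
 [ 0.     0.     0.     1.   ]]
[ 0.56711961 -0.24421294  0.23082476] [ 8.15260561e-01  5.79094158e-01 -2.46687850e-04 -3.36428290e-04] [ 0.52971136  0.52545767 -0.32206314  1.60893809  0.18528547  1.03822298
 -0.18189506]
[]
```

View pics/w1.png

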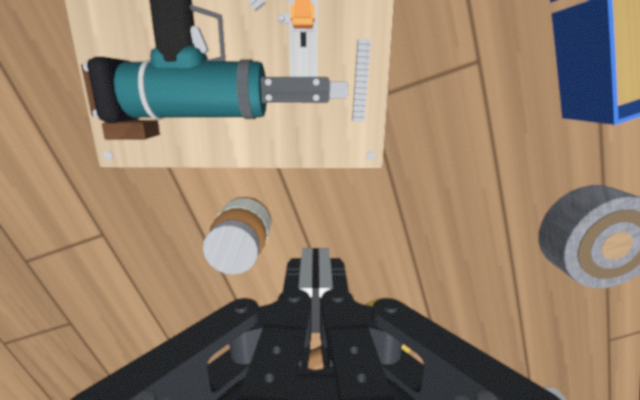

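The wrist view has the board's lower edge level at row 167, so the tool is aligned with the gun. The tab is at about (303,13), with its face base near row 26, and the nose block's rear edge is near row 77.

```bash
cat >> h.py <<'E'
from scipy.spatial.transform import Rotation as R
def wcfw(d):
    T=np.eye(4); T[:3,:3]=R.from_quat(d['s']['ee_rot']).as_matrix(); T[:3,3]=d['s']['eef_pos']
    return np.linalg.inv(T@d['T_tool_cam'])
E
python3 - <<'E'
from h import *; import pickle
d=pickle.load(open('w1.pkl','rb')); c=wcfw(d)
h=cv2.cvtColor(d['img'],cv2.COLOR_RGB2HSV); print(h[0:34:2,303].tolist(), h[20,286:322:2].tolist())
for n,uv,z in [('base',(303,26.5),.05),('top',(303,11),.072),('boardL',(100,167),.012),('boardR',(382,167),.012),('nose rear top',(302,77),.059),('magL',(291,60),.05),('magR',(318,60),.05)]: print(n,onz(d,uv,z,c).round(4))
E
```

```text
[[14, 153, 242], [14, 151, 242], [15, 152, 242], [15, 150, 242], [15, 152, 242], [15, 151, 242], [15, 150, 243], [15, 151, 242], [14, 155, 234], [16, 148, 236], [17, 142, 242], [17, 144, 241], [14, 158, 221], [12, 168, 173], [6, 51, 181], [120, 6, 197], [111, 15, 121]] [[111, 9, 206], [113, 5, 204], [11, 25, 200], [14, 132, 226], [17, 142, 242], [17, 143, 243], [17, 142, 243], [17, 142, 243], [17, 143, 243], [17, 141, 243], [17, 142, 242], [17, 142, 243], [17, 144, 242], [15, 147, 220], [11, 57, 187], [16, 13, 208], [17, 47, 218], [17, 59, 219]]
base [ 0.6023 -0.1083  0.05  ]
top [ 0.6058 -0.101   0.072 ]
boardL [ 0.3266 -0.161   0.012 ]
boardR [ 0.6402 -0.2706  0.012 ]
nose rear top [ 0.5868 -0.1494  0.059 ]
magL [ 0.582  -0.1314  0.05  ]
magR [ 0.606  -0.1397  0.05  ]
```

arm_command --pt "0 0 0 0.16 0.65 -0.73 255" --pt "0 0 0 0.16 0.65 -0.73 255" --pt "0 0 0 0.16 0.65 -0.73 255" --pt "0 0 0 0.16 0.65 -0.73 255" --pt "0 0 0 0.15 0.65 -0.73 255" --pt "0 0 0 0.15 0.65 -0.73 255" --pt "0 0 0 0 0 0 255" --pt "0 0 0 0 0 0 255" --pt "0 0 0 0 0 0 255"

```text
time_s: 2.65
eef_pos: [0.5952, -0.1294, 0.1006]
ee_rot: [0.816, 0.578, 0.0, 0.001]
ft_force: [-0.8, -0.5, 0.3]
opening: -0.002
```

```bash
python3 - <<'E'
from h import *; import pickle
d=grab('wrist','w2.png'); pickle.dump(d,open('w2.pkl','wb'))
print(d['s']['eef_pos'],d['s']['ee_rot'],d['s']['ft_force'],d['s']['time_s'])
print(blobs(d['img'],(8,120,150),(19,255,255),(200,0,440,400))[1])
E
```

```text
[ 0.59523099 -0.12941366  0.10061809] [8.16164480e-01 5.77819378e-01 1.97725409e-05 5.54607336e-04] [-0.77763765 -0.52778752  0.28656406] 2.65
[([298, 165, 34, 43, 1241], [314.5, 185.8])]
```

View pics/w2.png

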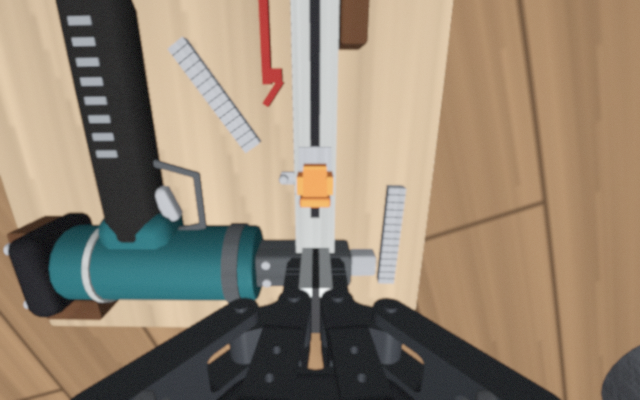

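The wrist view has the magazine centred under the fingers (column 316). The tab spans columns 298–332 and rows 165–208, and the free gap lies between row 208 and the nose block near row 245.

```bash
python3 - <<'E'
from h import *; import pickle
d=pickle.load(open('w2.pkl','rb')); c=wcfw(d); y=np.array([.330,.944]);x=np.array([.944,-.33]);t=d['s']['eef_pos'][:2]
print((R.from_quat(d['s']['ee_rot']).as_matrix()).round(3))
for n,uv,z in [('front .072',(315,208),.072),('front .05',(315,208),.05),('rear',(315,165),.072),('magL',(295,240),.05),('magR',(336,240),.05),('magLfar',(291,20),.05),('magRfar',(340,20),.05),('nose',(316,245),.059)]:
    p=onz(d,uv,z,c)[:2]; print(n,p.round(4),'gun-rel x,y mm',((p-t)@x*1e3).round(1),((p-t)@y*1e3).round(1))
E
```

```text
[[ 0.332  0.943  0.001]
 [ 0.943 -0.332 -0.001]
 [-0.001  0.001 -1.   ]]
front .072 [ 0.6017 -0.1102] gun-rel x,y mm -0.2 20.3
front .05 [ 0.5989 -0.1181] gun-rel x,y mm -0.2 11.9
rear [ 0.6101 -0.0863] gun-rel x,y mm -0.2 45.6
magL [ 0.5785 -0.1354] gun-rel x,y mm -13.8 -11.2
magR [ 0.6046 -0.1446] gun-rel x,y mm 13.9 -11.3
magLfar [ 0.6229 -0.0108] gun-rel x,y mm -13.0 121.1
magRfar [ 0.648  -0.0197] gun-rel x,y mm 13.6 121.0
nose [ 0.5922 -0.1393] gun-rel x,y mm 0.4 -10.3
```

Heights and spacing agree: face about +21 mm, nose block about −21 mm, fingers centred. Descending into the gap.

arm_command --pt "0 0 0 0 0 -0.5 255" --pt "0 0 0 0 0 -0.5 255" --pt "0 0 0 0 0 -0.3 255" --pt "0 0 0 0 0 -0.18 255" --pt "0 0 0 0 0 0 255" --pt "0 0 0 0 0 0 255"

```text
time_s: 3.3
eef_pos: [0.5954, -0.1276, 0.0556]
ee_rot: [0.816, 0.579, 0.0, -0.0]
ft_force: [0.8, -0.2, 0.5]
opening: -0.0
```

arm_command --pt "0 0 0 0.11 0.315 0 255" --pt "0 0 0 0.11 0.315 0 255" --pt "0 0 0 0.11 0.315 0 255" --pt "0 0 0 0 0 0 255" --pt "0 0 0 0 0 0 255"

```text
time_s: 3.8
eef_pos: [0.6054, -0.0992, 0.0558]
ee_rot: [0.815, 0.579, 0.0, 0.0]
ft_force: [-0.6, -3.5, 3.6]
opening: -0.002
```

arm_command --pt "0 0 0 0.11 0.315 0.06 255" --pt "0 0 0 0.11 0.315 0 255" --pt "0 0 0 0.11 0.315 0 255" --pt "0 0 0 0.11 0.315 0 255" --pt "0 0 0 0.11 0.315 0 255" --pt "0 0 0 0 0 0 255" --pt "0 0 0 0 0 0 255"

```text
time_s: 4.5
eef_pos: [0.6211, -0.0528, 0.0571]
ee_rot: [0.816, 0.578, -0.001, -0.0]
ft_force: [-2.5, -4.0, -4.1]
opening: 0.004
```

```bash
python3 - <<'E'
from h import *
d=grab('wrist','w3.png'); print(d['s']['ft_force'],d['s']['eef_pos'])
E
```

```text
[-2.48442272 -4.02486314 -4.07390075] [ 0.62112818 -0.05282251  0.05706906]
```

View pics/w3.png

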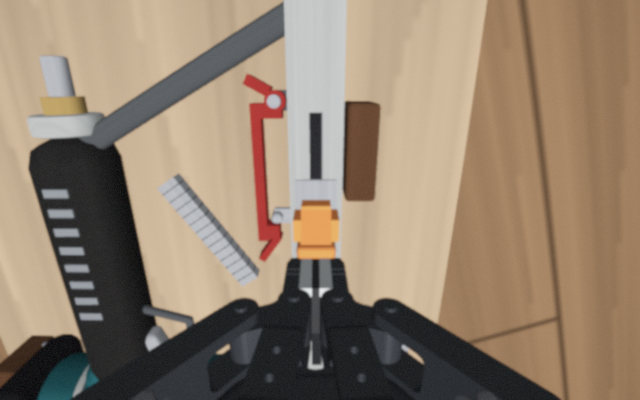

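The tab (316,230) is against the fingers and has moved back, with its pin (280,215) at the catch. Forces are low. Continuing towards the stop.

arm_command --pt "0 0 0 0.11 0.315 0 255" --pt "0 0 0 0.11 0.315 0 255" --pt "0 0 0 0.03 0.095 0 255" --pt "0 0 0 0 0 0 255" --pt "0 0 0 0 0 0 255"

```text
time_s: 5.05
eef_pos: [0.6285, -0.0315, 0.057]
ee_rot: [0.816, 0.578, -0.001, -0.0]
ft_force: [-1.8, -7.3, -1.9]
opening: -0.003
```

arm_command --pt "0 0 0 0.022 0.063 0 255" --pt "0 0 0 0 0 0 255" --pt "0 0 0 0 0 0 255"

```text
time_s: 5.35
eef_pos: [0.6289, -0.0303, 0.057]
ee_rot: [0.816, 0.578, -0.001, 0.0]
ft_force: [-3.3, -7.7, -2.6]
opening: -0.003
```

arm_command --pt "0 0 0 0.022 0.063 0 255" --pt "0 0 0 0 0 0 255" --pt "0 0 0 0 0 0 255"

```text
time_s: 5.65
eef_pos: [0.6291, -0.03, 0.057]
ee_rot: [0.816, 0.578, -0.002, 0.001]
ft_force: [-7.5, -15.3, 1.6]
opening: -0.001
```

arm_command --pt "0 0 0 0.022 0.063 0 255" --pt "0 0 0 0 0 0 255" --pt "0 0 0 0 0 0 255"

```text
time_s: 5.95
eef_pos: [0.6292, -0.0297, 0.057]
ee_rot: [0.817, 0.577, -0.003, 0.001]
ft_force: [-10.1, -22.0, 4.9]
opening: -0.004
```

The force rose to 24 N with no further motion, so it's at the stop. Backing off along the magazine and letting the pusher follow.

arm_command --pt "0 0 0 -0.11 -0.315 0 255" --pt "0 0 0 -0.11 -0.315 0 255" --pt "0 0 0 -0.11 -0.315 0 255" --pt "0 0 0 -0.11 -0.315 0 255" --pt "0 0 0 -0.11 -0.315 0 255" --pt "0 0 0 0 0 0 255" --pt "0 0 0 0 0 0 255"

```text
time_s: 6.65
eef_pos: [0.6149, -0.0717, 0.0575]
ee_rot: [0.816, 0.579, 0.0, -0.0]
ft_force: [0.4, -0.3, -0.8]
opening: -0.0
```

arm_command --pt "0 0 0 0 0 0.5 255" --pt "0 0 0 0 0 1 255" --pt "0 0 0 0 0 1 255" --pt "0 0 0 -0.3 -0.9 1 255" --pt "0 0 0 -0.3 -0.9 0.5 255" --pt "0 0 0 -0.3 -0.9 0 255" --pt "0 0 0 0 0 0 255" --pt "0 0 0 0 0 0 255" --pt "0 0 0 0 0 0 255"

```text
time_s: 7.55
eef_pos: [0.5881, -0.1516, 0.1778]
ee_rot: [0.815, 0.579, 0.0, -0.0]
ft_force: [0.4, 0.2, -0.8]
opening: -0.001
```

```bash
python3 - <<'E'
from h import *
d=grab('wrist','w4.png'); c=wcfw(d); print(d['s']['ft_force'],d['s']['eef_pos'],d['s']['time_s'])
b=blobs(d['img'],(8,120,150),(19,255,255),(250,0,380,300))[1]; print(b)
y=np.array([.330,.944]); f=np.array([.602,-.1095])
for s,cc in b:
    if s[4]>300: 
        for z in(.05,.072): print(z,(onz(d,(cc[0],s[1]+s[3]),z,c)[:2]-f)@y)
for n in('scene','side'):
    e=grab(n,n+'1.png'); print(n,blobs(e['img'],(5,190,150),(18,255,255),(235,155,375,270))[1])
E
```

```text
[ 0.40975904  0.20026113 -0.83600011] [ 0.58811482 -0.1515863   0.17775888] 7.55
[([300, 18, 28, 31, 749], [313.8, 33.3])]
0.05 0.07089205799474427
0.072 0.06844467130357898
scene [([290, 216, 7, 7, 38], [293.0, 218.9])]
side [([282, 182, 6, 7, 34], [284.5, 185.0])]
```

View pics/w4.png

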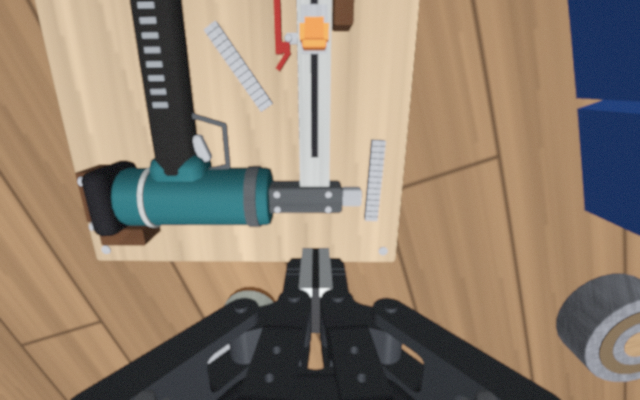

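The tab (314,33) is held with its pin against the catch's tooth, at about 69–71 mm of travel. The gun and strips sit where they were, and the gripper is clear of everything.

```bash
python3 -c "
from h import *
print(ticket.hand_in())"
```

```text
the job is handed in; nothing more can be done
None
```

The staple gun is ready for a new strip: the red catch is holding the pusher part-way, and I've handed the job in at about 7.7 s of the 32 s allowed.

I lowered the shut fingers into the gap in front of the orange tab and pushed it straight back along the magazine to its rear stop. There the force rose from about 8 N to 24 N with almost no further movement. I then backed off slowly so the pusher followed until the catch took it, and raised the hand clear.

**Last checks:** the final wrist picture puts the tab face at 68–71 mm of travel; 70 mm is where the catch should hold it. The fingers read about zero force. The gun and both strips looked unmoved in that picture. I didn't compare the rest of the bench before and after, but the fingers only went down onto the magazine.

**One disagreement:** a rough reading of the nose block's rear edge in the second wrist picture was about 10 mm off the expected 41 mm gap. I put this down to a lower part of the block being in view, since the first wrist picture gave 44 mm. The fingers went down into the gap without contact.

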